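# Find the rocking corner of a jig plate and take up its gap

### The arm

A 7-joint arm with a two-finger parallel gripper is mounted at the origin on a cart in front of the work surface, level with it; the furniture and walls round the work are solid. World frame = base frame: x ahead of the robot, y to its left, z up, the work surface at z = 0. Lengths are in m, angles in degrees, forces in N, time in s.
With the tool pointing down it reaches from about 0.425 to 0.875 m from the base axis. Payload 4.7 kg.
Tool frame: the origin (TCP) lies midway between the tips of the shut fingers; the grasp point (between the pads) lies 19 mm behind it; z points along the fingers, x is the direction in which the jaws open and shut, and the axes are right-handed (so a half turn about z gives the same grasp; the last joint's range is limited). The gripper opens to 87 mm and grips with 3 to 60 N. Pads are 19 mm wide; open, the fingers measure 117 mm over their backs; the gripper's body (75 mm by 190 mm) begins 51 mm behind the grasp point.
Start: joints at [74.777, 18.392, -4.016, 83.108, 1.295, 78.541, -3.26], TCP at [0.179, -0.625, 0.223] pointing down, gripper open.
Joint ranges: [-163.93, 163.93], [-17.29, 119.83], [-79.2, 71.16], [3.27, 140.29], [-89.18, 269.18], [5.43, 117.66], [-154.24, 154.24]. Speed limits (degrees/s): [147.25, 147.25, 180, 180, 180, 180, 180].

### API

Orientations are given as [roll, pitch, yaw] about the fixed x, y, z axes, in that order (R = Rz(yaw) Ry(pitch) Rx(roll)).
In Python, from cell import env gives the robot as it stands.
- The arm moves only by the tool carry_out, never from a script. Its argument "plan" is a list of rows, each an object with "grip": the closure, from 0 (fully open) to 1 (shut); "dp": the shift along the tool's x, y, z in m, a list of three; "rotation": the turn, a rotation vector about the tool's x, y, z in degrees, a list of three. In form: [{"grip": grip, "dp": [dx, dy, dz], "rotation": [wx, wy, wz]}, ...]. A call has 1 to 8 rows; each row shifts and turns the pose as measured when the row begins, along the tool's axes as they then stand; what a row does not reach is not made up. A row lasts 1/12 s, in which the tool goes at most 41.7 mm and 7.16 degrees, less where a joint would pass 70% of its speed; a pose out of reach is approached as far as the arm can. A call is refused whole if a number of a shift passes 0.0417 or a number of a turn 7.16, either way. A call with a gripper value outside its range is refused whole. The fingers move at their own pace and stop on an object; "force" is the grip in N (left out, the last holds). Time passes only in rows, so rows that do not move let the fingers close. It gives the time, the measured TCP pose, the force and the opening at its end, in the units of the state.
- env.get_obs(): the state, without advancing time (a new reading comes with each control period).
- env.read_camera(name): name is "side" or "top"; returns the picture (384x512x3 uint8, red, green, blue); there is no depth.
- env.camera_params(name): a dict with "fx", "fy", "cx", "cy" (pixels), "k1" (the pictures are not rectified: a ray, as slopes to the right and down, at radius r is drawn at 1 + k1 r^2 times it, then the intrinsics apply), "R" (3x3) and "t" (3): a world point X has camera coordinates R X + t. Camera axes: x right, y down, z forward; pixel columns grow to the right and rows downward; lengths in m; the calibration is good to about 2 mm. A picture is of the moment at which its call begins. camera_params takes no time and is no camera call.
- env.sign_off(): hands the job in, once; it reports no verdict.
The state is a dict: "time_s": time; "qpos": joint angles; "joint_velocities": joint speeds; "effort": joint torques, N m; "tool_pos": TCP position; "tool_rot": TCP orientation; "force": force on the tool from outside, world axes, zero at the start; "wrist_torque": the same for the moment, N m; "grip_width": finger opening in m.
Only numpy, scipy, OpenCV 4.12 (cv2) and the standard library are available. Lean on these libraries where they do the work, as an engineer would, in place of code of your own. Each camera call takes 0.05 s, during which the arm holds its last target. There are 200 camera calls.

### The job

The aluminium jig plate rocks at one of its four corners because there is a gap under it. Press down on the corners of the plate to find the one that gives, then press the raised steel shim tongue beside that corner down until it lies fully flat, so that it takes up the gap. Only push with the fingertips: leave the other three shim tongues up as they are, do not push the other things on the bench about, and finish clear of everything.

Things in the scene. Friction and masses are not known exactly. Their poses are not given: they have to be found in the camera images.
- jig_base: Dark steel base of the jig, fixed to the bench, origin at the centre of its underside on the bench top; x of its frame points away from the robot (rear), y to the left. It measures 150 mm (x) by 172 mm (y) with 8 mm high wings under the four shim tongues, 260 mm over them in y, and bolted lugs, 178 mm over them in x.
- jig_plate: Aluminium plate 140 (x) by 160 (y) by 12 mm, origin at the centre of its underside; its top is 40 mm above the bench. A lock cylinder is clamped on its middle (17 mm high, within 25 mm of the centre in x, 32 mm in y). Three corners hardly give (under 1 mm at 15 N); one, hidden and different each time, goes down about 4 mm under about 4 N, stops, and springs back when let go.
- corner_fl (a point): Point on the plate's top over the packing at its front left corner (front = near the robot), 22 mm in from the two edges: the place to press to test this corner.
- corner_fr (a point): Point on the plate's top over the packing at its front right corner (front = near the robot), 22 mm in from the two edges: the place to press to test this corner.
- corner_rl (a point): Point on the plate's top over the packing at its rear left corner (front = near the robot), 22 mm in from the two edges: the place to press to test this corner.
- corner_rr (a point): Point on the plate's top over the packing at its rear right corner (front = near the robot), 22 mm in from the two edges: the place to press to test this corner.
- shim_fl (a joint): Steel rocker shim at the front left corner, rad: near 0 with its tongue raised about 0.4 rad, 0.42 when the tongue is pressed fully flat. It is stiff and stays where it is left. Under a sound corner it jams after about 0.1 rad or tips the plate.
- tongue_fl (a point): Place to press on the front left shim's tongue: on its top face, 43 mm from its hinge, 13 mm from its end. The tongue is a steel strip, 24 mm wide and 3 mm thick, that sticks out beside the corner along +y of the base, sloping up 0.4 rad. Pressing takes 6 to 8 N; the point starts about 30 mm above the bench, ends 12.4 mm above it and 4 mm further out when flat.
- shim_fr (a joint): Steel rocker shim at the front right corner, rad: near 0 with its tongue raised about 0.4 rad, 0.42 when the tongue is pressed fully flat. It is stiff and stays where it is left. Under a sound corner it jams after about 0.1 rad or tips the plate.
- tongue_fr (a point): Place to press on the front right shim's tongue: on its top face, 43 mm from its hinge, 13 mm from its end. The tongue is a steel strip, 24 mm wide and 3 mm thick, that sticks out beside the corner along -y of the base, sloping up 0.4 rad. Pressing takes 6 to 8 N; the point starts about 30 mm above the bench, ends 12.4 mm above it and 4 mm further out when flat.
- shim_rl (a joint): Steel rocker shim at the rear left corner, rad: near 0 with its tongue raised about 0.4 rad, 0.42 when the tongue is pressed fully flat. It is stiff and stays where it is left. Under a sound corner it jams after about 0.1 rad or tips the plate.
- tongue_rl (a point): Place to press on the rear left shim's tongue: on its top face, 43 mm from its hinge, 13 mm from its end. The tongue is a steel strip, 24 mm wide and 3 mm thick, that sticks out beside the corner along +y of the base, sloping up 0.4 rad. Pressing takes 6 to 8 N; the point starts about 30 mm above the bench, ends 12.4 mm above it and 4 mm further out when flat.
- shim_rr (a joint): Steel rocker shim at the rear right corner, rad: near 0 with its tongue raised about 0.4 rad, 0.42 when the tongue is pressed fully flat. It is stiff and stays where it is left. Under a sound corner it jams after about 0.1 rad or tips the plate.
- tongue_rr (a point): Place to press on the rear right shim's tongue: on its top face, 43 mm from its hinge, 13 mm from its end. The tongue is a steel strip, 24 mm wide and 3 mm thick, that sticks out beside the corner along -y of the base, sloping up 0.4 rad. Pressing takes 6 to 8 N; the point starts about 30 mm above the bench, ends 12.4 mm above it and 4 mm further out when flat.
- door_knob: Nickel door knob standing on its round rose, 54 mm across and 58 mm high, in front of the jig; bystander, origin at the centre of its underside.
- padlock_lying: Brass padlock lying flat, 67x44x18 mm, in front of the jig; bystander, origin at the centre of its underside.
- brass_block: Brass padlock body without shackle, 24x38x42 mm, on the bench to the right; bystander, origin at the centre of its underside.

How it is judged:
By the outcome, as a careful person would: the job done as asked, in the order asked, and still so for the second after the job is handed in, with the robot touching nothing.
It also fails if it takes over 45 s, if anything falls off the work surface, if the arm or the gripper's body presses on something with over 40 N, if the wrist force passes 120 N, or if a joint passes its speed limit or range.

## Working session

There is one attempt and no reset: what is moved stays moved. The work goes in short steps, Python scripts to look and compute and a tool call to move; the robot and the scene stay as the last step left them, time stands still between calls to the robot, and variables do not carry over. Pictures are saved under pics/ and viewed, about 8 in all and at most 12, crops included, and the job is handed in when it is done.

Besides the shell and the picture viewer there is one more tool, called after ">>>" as a command line: name --argument value ..., lists and objects as JSON in quotes. carry_out: Moves the arm, as the interface text tells. Its arguments: {"type":"object","properties":{"plan":{"type":"array","items":{"type":"object","properties":{"grip":{"type":"number"},"dp":{"type":"array","items":{"type":"number"}},"rotation":{"type":"array","items":{"type":"number"}}}}},"force":{"type":"number"}},"required":["plan"]}

```bash
mkdir -p pics; ls; python3 - <<'E'
from cell import env
import cv2
o=env.get_obs(); print({k:o[k] for k in("time_s","tool_pos","tool_rot","force","grip_width")})
for n in("top","side"):
    p=env.camera_params(n); print(n,p)
    cv2.imwrite(f"pics/{n}0.png",env.read_camera(n)[:,:,::-1])
E
```

```text
pics
{'time_s': 0.0, 'tool_pos': array([ 0.17930749, -0.62419531,  0.22146879]), 'tool_rot': array([ 1.79994501e+02,  1.09503873e-01, -7.39666638e+01]), 'force': array([-0.27201454, -0.18859743, -0.05124683]), 'grip_width': 0.08722143234858096}
top {'fx': 384.58208722536716, 'fy': 384.58208722536716, 'cx': 256.2204903049407, 'cy': 183.81811707618076, 'k1': -0.04313621821889592, 'R': array([[ 8.90450010e-03, -9.99960313e-01,  2.88580745e-04],
       [-9.79329470e-01, -8.77910446e-03, -2.02080967e-01],
       [ 2.02075481e-01,  1.51681436e-03, -9.79368776e-01]]), 't': array([0.05788393, 0.4934888 , 0.80003743])}
side {'fx': 472.6622285283315, 'fy': 472.6622285283315, 'cx': 253.98762704297658, 'cy': 191.31135738730302, 'k1': -0.0515537193236122, 'R': array([[-0.86038157, -0.50956928,  0.00909379],
       [-0.33375121,  0.54985742, -0.7656807 ],
       [ 0.38516708, -0.66181263, -0.64315656]]), 't': array([0.47058992, 0.17791945, 1.02806209])}
```

View pics/top0.png

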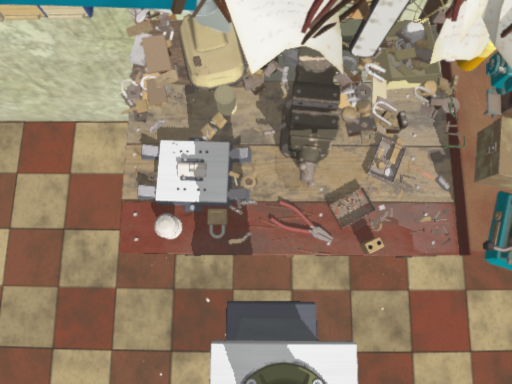

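View pics/side0.png

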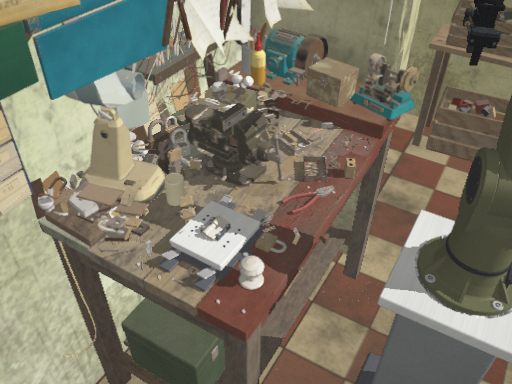

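Top view: plate at about (157–229, 140–206), tongues at the corners (148,152), (146,192), (240,153), (238,196), knob at (168,226), padlock at (217,222). Side view confirms. Measuring now.

```bash
cat > h.py <<'E'
import numpy as np,cv2
from cell import env
def ray(n,uv):
    p=env.camera_params(n); K=np.array([[p['fx'],0,p['cx']],[0,p['fy'],p['cy']],[0,0,1]])
    d=(np.array(uv,float)-[p['cx'],p['cy']])/p['fx']; s=d.copy()
    for _ in range(10): s=d/(1+p['k1']*(s@s))
    return -p['R'].T@p['t'], p['R'].T@np.r_[s,1]
def on(n,uv,z):
    c,r=ray(n,uv); return c+r*(z-c[2])/r[2]
def px(n,X):
    p=env.camera_params(n); c=p['R']@np.array(X)+p['t']; s=c[:2]/c[2]
    return s*(1+p['k1']*(s@s))*p['fx']+[p['cx'],p['cy']]
E
python3 - <<'E'
from h import *
for n,box in(("top",(130,120,270,250)),("side",(150,180,290,310))):
    im=cv2.imread(f"pics/{n}0.png"); x0,y0,x1,y1=box
    c=im[y0:y1,x0:x1]; hsv=cv2.cvtColor(c,cv2.COLOR_BGR2HSV)
    m=((hsv[...,2]>(150))&(hsv[...,1]<50)).astype(np.uint8)
    m=cv2.morphologyEx(m,cv2.MORPH_OPEN,np.ones((3,3)))
    cs=max(cv2.findContours(m,0,2)[0],key=cv2.contourArea)
    r=cv2.minAreaRect(cs); b=cv2.boxPoints(r)+[x0,y0]
    print(n,r,b.tolist())
    ap=cv2.approxPolyDP(cs,6,True)[:,0]+[x0,y0]
    for q in ap: print(q,on(n,q,.04).round(4))
    if n=="top":
        P=np.array([on(n,q,.04)[:2] for q in (cs[:,0]+[x0,y0]+0.0)],np.float32)
        print(cv2.minAreaRect(P*1000))
    big=cv2.resize(c,None,fx=4,fy=4,interpolation=cv2.INTER_CUBIC)
    cv2.imwrite(f"pics/{n}c.png",big)
a=cv2.imread("pics/topc.png");b=cv2.imread("pics/sidec.png")
cv2.imwrite("pics/both.png",cv2.resize(np.hstack([a[:520],b[:520]]),(800,370)))
E
```

```text
top ((52.81629943847656, 50.990333557128906), (87.82581329345703, 60.96824264526367), 3.012787342071533) [[137.36187744140625, 199.12430572509766], [140.56629943847656, 138.24033737182617], [228.27072143554688, 142.85636138916016], [225.06629943847656, 203.74032592773438]]
[160 141] [0.5936 0.2844 0.04  ]
[156 193] [0.4721 0.286  0.04  ]
[139 185] [0.49   0.3256 0.04  ]
[138 194] [0.4695 0.3264 0.04  ]
[225 201] [0.4555 0.1312 0.04  ]
[227 143] [0.59   0.1301 0.04  ]
((524.4231567382812, 227.17942810058594), (197.3327178955078, 141.4637908935547), 87.66582489013672)
side ((58.185142517089844, 58.88367462158203), (66.51985931396484, 41.007781982421875), 29.24882698059082) [[169.14738082885742, 240.52252960205078], [189.1839256286621, 204.7429904937744], [247.222900390625, 237.24481964111328], [227.1863555908203, 273.0243606567383]]
[170 239] [0.5946 0.2848 0.04  ]
[222 269] [0.4484 0.2972 0.04  ]
[245 236] [0.4576 0.1909 0.04  ]
[203 239] [0.5322 0.2469 0.04  ]
[190 230] [0.5736 0.239  0.04  ]
[202 222] [0.5656 0.2037 0.04  ]
[189 219] [0.5971 0.2111 0.04  ]
```

View pics/topc.png

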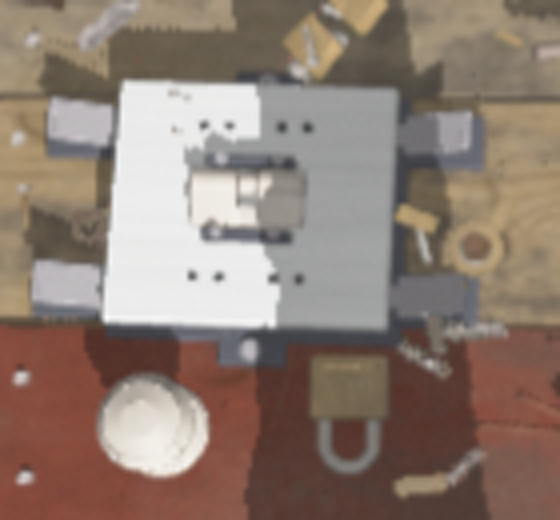

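```bash
cat > geo.py <<'E'
from h import *
q=[(120,80),(399,89),(389,329),(103,324)] # RL RR FR FL
P=np.array([on("top",((u+.5)/4-.5+130,(v+.5)/4-.5+120),.04) for u,v in q])
C=P.mean(0)
ex=(P[0]+P[1]-P[2]-P[3])/2; ey=(P[0]+P[3]-P[1]-P[2])/2
yaw=np.arctan2(ex[1],ex[0]); yaw2=np.arctan2(-ey[0],ey[1])
y=(yaw+yaw2)/2; X=np.array([np.cos(y),np.sin(y)]); Y=np.array([-X[1],X[0]])
S={}
for n,a,b in(("fl",-1,1),("fr",-1,-1),("rl",1,1),("rr",1,-1)):
    S[n]=C[:2]+a*48*X/1000+b*58*Y/1000
E
python3 - <<'E'
from geo import *
print(P.round(4),C,np.linalg.norm(ex),np.linalg.norm(ey),np.degrees([yaw,yaw2]))
for k,v in S.items(): print(k,v.round(4),np.linalg.norm(v).round(3))
# tongue tip outer edges (raised): flat base wing edges; tongue end centre crops
for n,(u,v),z in (("rl tip",(50,122),.036),("fl tip",(34,288),.036),("rr tip",(471,132),.036),("fr tip",(466,296),.036)):
    w=on("top",((u+.5)/4-.5+130,(v+.5)/4-.5+120),z); d=w[:2]-C[:2]
    print(n,w.round(4),"local",(d@X).round(4),(d@Y).round(4))
for n,(u,v),z in (("knob",(150,428),.05),("padlock",(349,388),.018)):
    w=on("top",((u+.5)/4-.5+130,(v+.5)/4-.5+120),z); print(n,w)
# side view check of corners
for a in(-1,1):
  for b in(-1,1): print(a,b,px("side",[*(C[:2]+a*.07*X+b*.08*Y),.04]).round(1))
E
```

```text
[[0.5969 0.2855 0.04  ]
 [0.5927 0.1247 0.04  ]
 [0.4536 0.127  0.04  ]
 [0.4549 0.2864 0.04  ]] [0.52453045 0.20589608 0.04      ] 0.1405616495153484 0.16007903237396698 [-0.65819452 -0.98412172]
fl [0.4774 0.2646] 0.546
fr [0.4757 0.1486] 0.498
rl [0.5734 0.2632] 0.631
rr [0.5717 0.1472] 0.59
rl tip [0.5727 0.3255 0.036 ] local 0.0465 0.1203
fl tip [0.4756 0.3277 0.036 ] local -0.0507 0.1211
rr tip [0.5686 0.0832 0.036 ] local 0.0458 -0.122
fr tip [0.4733 0.0847 0.036 ] local -0.0495 -0.1219
knob [0.39651808 0.25464415 0.05      ]
padlock [0.42316223 0.150549   0.018     ]
-1 -1 [261.  219.7]
-1 1 [221.8 264.4]
1 -1 [211.5 198.7]
1 1 [169.6 238.8]
```

View pics/sidec.png

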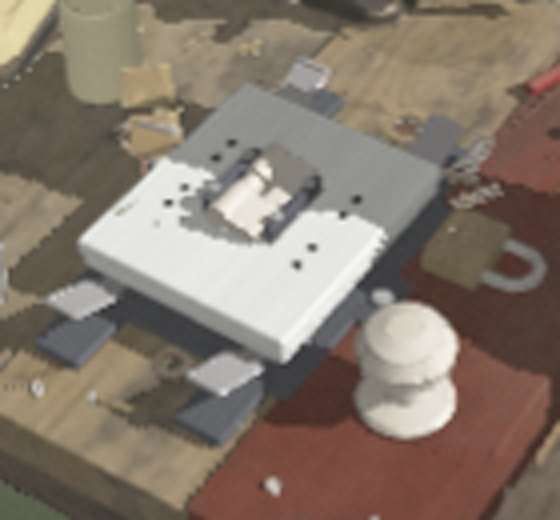

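```bash
cat > go.py <<'E'
import sys,numpy as np
from cell import env
def go(x,y,z,yaw,step=.04,n=8):
    o=env.get_obs(); p=o['tool_pos']; w=o['tool_rot'][2]
    d=np.array([x,y,z])-p; dw=(yaw-w+180)%360-180
    k=int(max(1,np.ceil(np.linalg.norm(d)/step),np.ceil(abs(dw)/6.5)))
    print("t",round(o['time_s'],2),"pos",p.round(4),"rot",o['tool_rot'].round(2),"F",o['force'].round(2),"rows",k)
    for i in range(min(k,n)):
        a=np.radians(w+dw*i/k); s=d/k
        print([round(s[0]*np.cos(a)+s[1]*np.sin(a),4),round(s[0]*np.sin(a)-s[1]*np.cos(a),4),round(-s[2],4)],round(-dw/k,2))
if __name__=="__main__": go(*map(float,sys.argv[1:]))
E
python3 go.py .45 -.25 .22 -30
```

```text
t 0.1 pos [ 0.1793 -0.6243  0.2216] rot [ 1.800e+02  1.000e-01 -7.397e+01] F [ 0.14 -0.08 -0.38] rows 12
[np.float64(-0.0237), np.float64(-0.0303), np.float64(0.0001)] -3.66
[np.float64(-0.0218), np.float64(-0.0317), np.float64(0.0001)] -3.66
[np.float64(-0.0197), np.float64(-0.0331), np.float64(0.0001)] -3.66
[np.float64(-0.0175), np.float64(-0.0343), np.float64(0.0001)] -3.66
[np.float64(-0.0153), np.float64(-0.0353), np.float64(0.0001)] -3.66
[np.float64(-0.013), np.float64(-0.0362), np.float64(0.0001)] -3.66
[np.float64(-0.0107), np.float64(-0.037), np.float64(0.0001)] -3.66
[np.float64(-0.0083), np.float64(-0.0376), np.float64(0.0001)] -3.66
```

>>> carry_out --plan '[{"grip":1,"dp":[-0.024,-0.03,0],"rotation":[0,0,-3.7]},{"grip":1,"dp":[-0.022,-0.032,0],"rotation":[0,0,-3.7]},{"grip":1,"dp":[-0.02,-0.033,0],"rotation":[0,0,-3.7]},{"grip":1,"dp":[-0.018,-0.034,0],"rotation":[0,0,-3.7]},{"grip":1,"dp":[-0.015,-0.035,0],"rotation":[0,0,-3.7]},{"grip":1,"dp":[-0.013,-0.036,0],"rotation":[0,0,-3.7]},{"grip":1,"dp":[-0.011,-0.037,0],"rotation":[0,0,-3.7]},{"grip":1,"dp":[-0.008,-0.038,0],"rotation":[0,0,-3.7]}]'

```text
time_s: 0.77
tool_pos: [0.3528, -0.3697, 0.2144]
tool_rot: [179.8, 0.6, -44.3]
force: [0.5, -0.1, 0.1]
grip_width: 0.0417
```

```bash
sed -i 's/print(\[round(\(.*\)\],round(-dw\/k,2))/print(*[float(v) for v in [round(\1]],round(float(-dw\/k),2))/' go.py; python3 go.py .476 0 .2 -15
```

```text
t 0.77 pos [ 0.3528 -0.3697  0.2144] rot [179.77   0.61 -44.25] F [ 0.46 -0.05  0.1 ] rows 10
-0.017 -0.0351 0.0014 -2.93
-0.0152 -0.0359 0.0014 -2.93
-0.0133 -0.0366 0.0014 -2.93
-0.0114 -0.0373 0.0014 -2.93
-0.0095 -0.0378 0.0014 -2.93
-0.0076 -0.0382 0.0014 -2.93
-0.0056 -0.0386 0.0014 -2.93
-0.0036 -0.0388 0.0014 -2.93
```

>>> carry_out --plan '[{"grip":1,"dp":[-0.017,-0.035,0],"rotation":[0,0,-3]},{"grip":1,"dp":[-0.015,-0.036,0],"rotation":[0,0,-3]},{"grip":1,"dp":[-0.013,-0.037,0],"rotation":[0,0,-3]},{"grip":1,"dp":[-0.011,-0.037,0],"rotation":[0,0,-3]},{"grip":1,"dp":[-0.01,-0.038,0],"rotation":[0,0,-3]},{"grip":1,"dp":[-0.008,-0.038,0],"rotation":[0,0,-3]},{"grip":1,"dp":[-0.006,-0.039,0],"rotation":[0,0,-3]},{"grip":1,"dp":[-0.004,-0.039,0],"rotation":[0,0,-3]}]'

```text
time_s: 1.43
tool_pos: [0.4487, -0.0554, 0.2124]
tool_rot: [180.0, 0.7, -18.9]
force: [0.6, -1.3, 0.1]
grip_width: 0.0006
```

```bash
python3 go.py .476 .149 .1 -1
```

```text
t 1.43 pos [ 0.4487 -0.0554  0.2124] rot [179.98   0.7  -18.93] F [ 0.62 -1.33  0.13] rows 6
-0.0067 -0.0337 0.0187 -2.99
-0.005 -0.034 0.0187 -2.99
-0.0032 -0.0342 0.0187 -2.99
-0.0014 -0.0343 0.0187 -2.99
0.0004 -0.0344 0.0187 -2.99
0.0022 -0.0343 0.0187 -2.99
```

>>> carry_out --plan '[{"grip":1,"dp":[-0.006,-0.034,0.019],"rotation":[0,0.7,-3]},{"grip":1,"dp":[-0.005,-0.034,0.019],"rotation":[0,0,-3]},{"grip":1,"dp":[-0.003,-0.034,0.019],"rotation":[0,0,-3]},{"grip":1,"dp":[-0.001,-0.034,0.019],"rotation":[0,0,-3]},{"grip":1,"dp":[0,-0.034,0.019],"rotation":[0,0,-3]},{"grip":1,"dp":[0.002,-0.034,0.019],"rotation":[0,0,-3]}]'

```text
time_s: 1.93
tool_pos: [0.4791, 0.1591, 0.099]
tool_rot: [179.7, -0.9, 0.1]
force: [0.5, -0.4, 0.4]
grip_width: 0.0003
```

```bash
python3 go.py .476 .149 .045 -1; python3 - <<'E'
from h import *
im=[cv2.cvtColor(env.read_camera(n),cv2.COLOR_RGB2BGR) for n in("top","side")]
a=cv2.resize(im[0][110:250,120:270],None,fx=2.7,fy=2.7);b=cv2.resize(im[1][170:310,150:300],None,fx=2.7,fy=2.7)
cv2.imwrite("pics/p5.png",np.hstack([a,b])[:, :800])
E
```

```text
t 1.93 pos [0.4791 0.1591 0.099 ] rot [ 1.7974e+02 -8.7000e-01  5.0000e-02] F [ 0.53 -0.42  0.45] rows 2
-0.0016 0.005 0.027 0.53
-0.0015 0.005 0.027 0.53
```

View pics/p5.png

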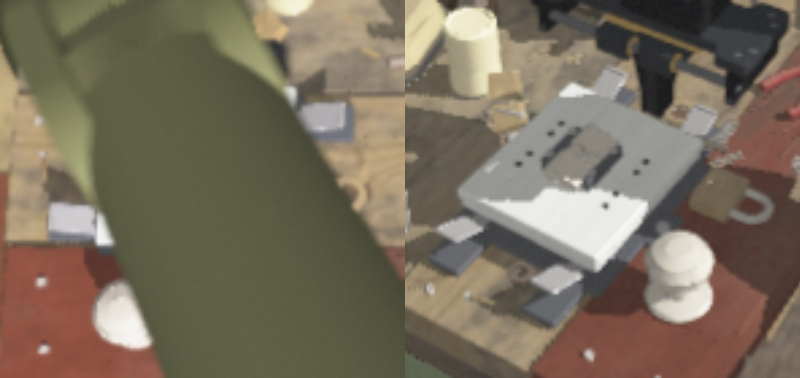

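Side view: shut fingertips at about (655,112) in the crop, hanging over the front right corner; the bench is undisturbed. Now to the press point.

>>> carry_out --plan '[{"grip":1,"dp":[-0.001,0.005,0.027],"rotation":[0,-0.9,0.5]},{"grip":1,"dp":[-0.001,0.004,0.02],"rotation":[0,0,0.5]},{"grip":1,"dp":[0,0,0],"rotation":[0,0,0]}]'

```text
time_s: 2.28
tool_pos: [0.4732, 0.1573, 0.0478]
tool_rot: [-179.9, 0.6, -0.2]
force: [-1.0, -0.5, 0.0]
grip_width: 0.0006
```

```bash
python3 go.py .476 .149 .045 -1; python3 -c "
from h import *
print(px('side',[.4791,.1591,.099]))"
```

```text
t 2.28 pos [0.4732 0.1573 0.0478] rot [-179.89    0.57   -0.2 ] F [-1.05 -0.51  0.03] rows 1
0.0028 0.0083 0.0028 0.8
[244.1190225  204.76132748]
```

>>> carry_out --plan '[{"grip":1,"dp":[0.003,0.008,0],"rotation":[0,0.5,0.8]},{"grip":1,"dp":[0,0.001,0.003],"rotation":[0,0,0]},{"grip":1,"dp":[0,0,0.003],"rotation":[0,0,0]},{"grip":1,"dp":[0,0,0.003],"rotation":[0,0,0]}]'

```text
time_s: 2.62
tool_pos: [0.4781, 0.1456, 0.0408]
tool_rot: [-180.0, -0.1, -1.3]
force: [-0.4, -0.1, -0.4]
grip_width: 0.0003
```

>>> carry_out --plan '[{"grip":1,"dp":[0,0,0.003],"rotation":[0,0,0]}]'

```text
time_s: 2.7
tool_pos: [0.4783, 0.1455, 0.04]
tool_rot: [180.0, -0.1, -1.3]
force: [-13.7, -2.7, 36.8]
grip_width: 0.0007
```

>>> carry_out --plan '[{"grip":1,"dp":[0,0,-0.01],"rotation":[0,0,0]},{"grip":1,"dp":[0.02,0,-0.01],"rotation":[0,0,0]},{"grip":1,"dp":[0.036,0,0],"rotation":[0,0,0]},{"grip":1,"dp":[0.036,-0.001,0],"rotation":[0,0,0]},{"grip":1,"dp":[0,0,0.005],"rotation":[0,0,0]},{"grip":1,"dp":[0,0,0],"rotation":[0,0,0]}]'

```text
time_s: 3.2
tool_pos: [0.5767, 0.1438, 0.0612]
tool_rot: [179.8, -0.7, -1.4]
force: [-0.2, 0.2, 0.4]
grip_width: 0.0005
```

```bash
python3 go.py .572 .1475 .043 -1
```

```text
t 3.2 pos [0.5767 0.1438 0.0612] rot [179.82  -0.65  -1.41] F [-0.23  0.23  0.38] rows 1
-0.0048 -0.0036 0.0182 -0.41
```

>>> carry_out --plan '[{"grip":1,"dp":[-0.005,-0.0035,0.012],"rotation":[0,-0.6,-0.4]},{"grip":1,"dp":[0,0,0.005],"rotation":[0,0,0]},{"grip":1,"dp":[0,0,0],"rotation":[0,0,0]},{"grip":1,"dp":[0,0,0.001],"rotation":[0,0,0]}]'

```text
time_s: 3.53
tool_pos: [0.5702, 0.1479, 0.0424]
tool_rot: [179.8, -0.0, -0.9]
force: [-0.3, -0.5, 0.2]
grip_width: 0.0005
```

>>> carry_out --plan '[{"grip":1,"dp":[0,0,0.001],"rotation":[0,0,0]}]'

```text
time_s: 3.62
tool_pos: [0.5693, 0.1479, 0.0412]
tool_rot: [179.8, 0.0, -0.9]
force: [0.9, 0.1, -0.4]
grip_width: 0.0004
```

>>> carry_out --plan '[{"grip":1,"dp":[0,0,0.001],"rotation":[0,0,0]}]'

```text
time_s: 3.7
tool_pos: [0.5689, 0.1479, 0.0403]
tool_rot: [179.7, -0.0, -0.9]
force: [0.1, -0.8, 6.7]
grip_width: 0.0005
```

>>> carry_out --plan '[{"grip":1,"dp":[0,0,0.001],"rotation":[0,0,0]}]'

```text
time_s: 3.78
tool_pos: [0.5689, 0.148, 0.0403]
tool_rot: [179.7, -0.0, -0.9]
force: [-2.5, -0.7, 10.4]
grip_width: 0.0002
```

RR is firm (10 N, no travel). Next RL.

>>> carry_out --plan '[{"grip":1,"dp":[0,0,-0.015],"rotation":[0,0,0]},{"grip":1,"dp":[0.003,-0.01,-0.015],"rotation":[0,0,0]},{"grip":1,"dp":[0,-0.035,0],"rotation":[0,0,0]},{"grip":1,"dp":[0,-0.035,0],"rotation":[0,0,0]},{"grip":1,"dp":[0,-0.035,0],"rotation":[0,0,0]},{"grip":1,"dp":[0,0,0.01],"rotation":[0,0,0]},{"grip":1,"dp":[0,0,0],"rotation":[0,0,0]}]'

```text
time_s: 4.37
tool_pos: [0.5754, 0.2637, 0.0624]
tool_rot: [179.6, -0.3, -1.3]
force: [-0.2, -1.5, -0.7]
grip_width: 0.0007
```

```bash
python3 go.py .573 .263 .043 -1
```

```text
t 4.37 pos [0.5754 0.2637 0.0624] rot [179.59  -0.29  -1.26] F [-0.24 -1.53 -0.65] rows 1
-0.0024 0.0008 0.0194 -0.26
```

>>> carry_out --plan '[{"grip":1,"dp":[-0.0025,0.001,0.012],"rotation":[0.4,-0.3,0]},{"grip":1,"dp":[0,0,0.006],"rotation":[0,0,0]},{"grip":1,"dp":[0,0,0],"rotation":[0,0,0]},{"grip":1,"dp":[0,0,0.001],"rotation":[0,0,0]}]'

```text
time_s: 4.7
tool_pos: [0.5724, 0.2613, 0.042]
tool_rot: [180.0, 0.0, -1.3]
force: [0.7, -0.4, 0.9]
grip_width: 0.0008
```

>>> carry_out --plan '[{"grip":1,"dp":[0,0,0.001],"rotation":[0,0,0]}]'

```text
time_s: 4.78
tool_pos: [0.5726, 0.26, 0.0407]
tool_rot: [179.9, 0.1, -1.4]
force: [-0.6, -0.5, -0.6]
grip_width: 0.0007
```

>>> carry_out --plan '[{"grip":1,"dp":[0,0,0.001],"rotation":[0,0,0]}]'

```text
time_s: 4.87
tool_pos: [0.5727, 0.2597, 0.0403]
tool_rot: [180.0, 0.1, -1.4]
force: [-2.9, 1.3, 9.8]
grip_width: 0.0005
```

>>> carry_out --plan '[{"grip":1,"dp":[0,0,0.001],"rotation":[0,0,0]}]'

```text
time_s: 4.95
tool_pos: [0.5727, 0.2597, 0.0403]
tool_rot: [180.0, 0.1, -1.5]
force: [-3.1, 0.8, 6.5]
grip_width: 0.0002
```

RL is firm. Next FL.

>>> carry_out --plan '[{"grip":1,"dp":[0,0,-0.012],"rotation":[0,0,0]},{"grip":1,"dp":[-0.02,-0.002,-0.01],"rotation":[0,0,0]},{"grip":1,"dp":[-0.037,-0.002,0],"rotation":[0,0,0]},{"grip":1,"dp":[-0.037,0,0],"rotation":[0,0,0]},{"grip":1,"dp":[0,0,0.006],"rotation":[0,0,0]},{"grip":1,"dp":[0,0,0],"rotation":[0,0,0]}]'

```text
time_s: 5.45
tool_pos: [0.48, 0.2639, 0.0615]
tool_rot: [180.0, -0.3, -1.9]
force: [0.4, -1.0, -0.0]
grip_width: 0.0007
```

```bash
python3 go.py .477 .2645 .043 -1
```

```text
t 5.45 pos [0.48   0.2639 0.0615] rot [179.98  -0.33  -1.9 ] F [ 0.42 -0.99 -0.04] rows 1
-0.003 -0.0005 0.0185 -0.9
```

>>> carry_out --plan '[{"grip":1,"dp":[-0.003,0,0.012],"rotation":[0,-0.3,-0.9]},{"grip":1,"dp":[0,0,0.006],"rotation":[0,0,0]},{"grip":1,"dp":[0,0,0],"rotation":[0,0,0]},{"grip":1,"dp":[0,0,0.001],"rotation":[0,0,0]}]'

```text
time_s: 5.78
tool_pos: [0.4803, 0.2637, 0.0429]
tool_rot: [-180.0, -0.2, -1.0]
force: [0.2, -0.3, 0.9]
grip_width: 0.0006
```

>>> carry_out --plan '[{"grip":1,"dp":[0,0,0.001],"rotation":[0,0,0]}]'

```text
time_s: 5.87
tool_pos: [0.4809, 0.2635, 0.0415]
tool_rot: [-179.9, -0.2, -1.1]
force: [0.3, 0.6, -0.7]
grip_width: 0.0007
```

>>> carry_out --plan '[{"grip":1,"dp":[0,0,0.001],"rotation":[0,0,0]}]'

```text
time_s: 5.95
tool_pos: [0.4814, 0.2636, 0.0402]
tool_rot: [-179.9, -0.2, -1.1]
force: [0.2, 0.5, -0.0]
grip_width: 0.0004
```

>>> carry_out --plan '[{"grip":1,"dp":[0,0,0.001],"rotation":[0,0,0]}]'

```text
time_s: 6.03
tool_pos: [0.4815, 0.2636, 0.0392]
tool_rot: [-179.9, -0.1, -1.1]
force: [-3.2, -0.1, 4.7]
grip_width: 0.0002
```

>>> carry_out --plan '[{"grip":1,"dp":[0,0,0.001],"rotation":[0,0,0]}]'

```text
time_s: 6.12
tool_pos: [0.4814, 0.2637, 0.0385]
tool_rot: [-179.9, -0.1, -1.2]
force: [-3.0, -0.9, 8.5]
grip_width: 0.0005
```

>>> carry_out --plan '[{"grip":1,"dp":[0,0,0.001],"rotation":[0,0,0]}]'

```text
time_s: 6.2
tool_pos: [0.4814, 0.2638, 0.0382]
tool_rot: [-180.0, -0.1, -1.2]
force: [-3.9, -2.0, 9.6]
grip_width: 0.0003
```

>>> carry_out --plan '[{"grip":1,"dp":[0,0,0.0015],"rotation":[0,0,0]}]'

```text
time_s: 6.28
tool_pos: [0.4813, 0.2639, 0.0377]
tool_rot: [180.0, -0.0, -1.2]
force: [-4.1, -1.6, 12.1]
grip_width: 0.0
```

>>> carry_out --plan '[{"grip":1,"dp":[0,0,0.0015],"rotation":[0,0,0]},{"grip":1,"dp":[0,0,0.0015],"rotation":[0,0,0]}]'

```text
time_s: 6.45
tool_pos: [0.4813, 0.2639, 0.0375]
tool_rot: [179.8, -0.0, -1.2]
force: [-4.6, -2.5, 13.3]
grip_width: 0.0004
```

>>> carry_out --plan '[{"grip":1,"dp":[0,0,0.002],"rotation":[0,0,0]},{"grip":1,"dp":[0,0,0.002],"rotation":[0,0,0]},{"grip":1,"dp":[0,0,0.002],"rotation":[0,0,0]}]'

```text
time_s: 6.7
tool_pos: [0.4813, 0.2639, 0.0372]
tool_rot: [179.5, -0.0, -1.2]
force: [-5.2, -2.9, 17.4]
grip_width: 0.0005
```

>>> carry_out --plan '[{"grip":1,"dp":[0,0,0],"rotation":[0,0,0]},{"grip":1,"dp":[0,0,-0.001],"rotation":[0,0,0]}]'

```text
time_s: 6.87
tool_pos: [0.4817, 0.2637, 0.0403]
tool_rot: [179.4, -0.1, -1.2]
force: [-0.0, 0.2, -0.4]
grip_width: 0.0006
```

>>> carry_out --plan '[{"grip":1,"dp":[0,0,-0.001],"rotation":[0,0,0]}]'

```text
time_s: 6.95
tool_pos: [0.4821, 0.2639, 0.0417]
tool_rot: [179.4, -0.2, -1.2]
force: [-0.1, 1.0, -0.1]
grip_width: 0.0002
```

>>> carry_out --plan '[{"grip":1,"dp":[0,0,-0.001],"rotation":[0,0,0]}]'

```text
time_s: 7.03
tool_pos: [0.4823, 0.264, 0.0428]
tool_rot: [179.4, -0.2, -1.2]
force: [-0.3, -0.0, -0.2]
grip_width: 0.0004
```

FL gives about 3 mm, stops, and springs back; the others did not move at 7–37 N. Next, the FL tongue.

>>> carry_out --plan '[{"grip":1,"dp":[0,0,-0.012],"rotation":[0.6,0,0]},{"grip":1,"dp":[-0.002,-0.02,-0.005],"rotation":[0,0,0]},{"grip":1,"dp":[-0.002,-0.03,0],"rotation":[0,0,0]},{"grip":1,"dp":[0,0,0],"rotation":[0,0,0]},{"grip":1,"dp":[0,0,0],"rotation":[0,0,0]}]'

```text
time_s: 7.45
tool_pos: [0.4808, 0.3143, 0.0625]
tool_rot: [-179.8, -0.2, -1.4]
force: [0.2, -0.8, -0.1]
grip_width: 0.0003
```

```bash
python3 go.py .477 .317 .043 -1;  python3 - <<'E'
from h import *
im=[cv2.cvtColor(env.read_camera(n),cv2.COLOR_RGB2BGR) for n in("top","side")]
b=cv2.resize(im[1][190:310,150:300],None,fx=4,fy=4,interpolation=2)
cv2.imwrite("pics/p6.png",b)
E
```

```text
t 7.45 pos [0.4808 0.3143 0.0625] rot [-179.82   -0.2    -1.41] F [ 0.22 -0.8  -0.09] rows 1
-0.0039 -0.0026 0.0195 -0.41
```

View pics/p6.png

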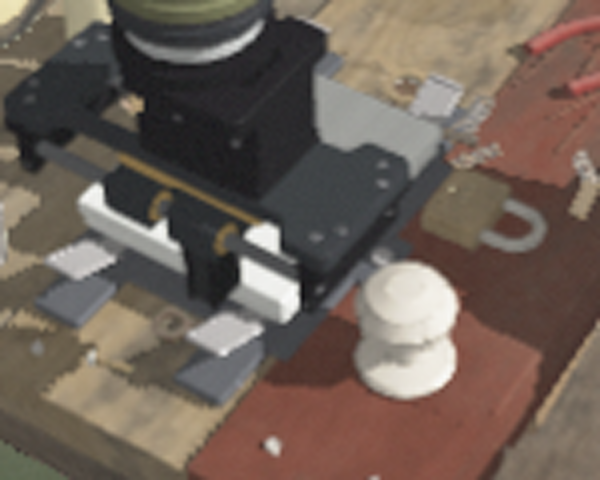

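Side view: fingertips around crop (208,300), tongue quad around (190–262, 313–355). Checking the projection.

```bash
python3 -c "
from h import *
f=lambda X:((px('side',X)-[150,190]+.5)*4-.5).round()
print(f([.4808,.3143,.0625]),f([.4808,.3143,.032]),f([.477,.317,.0305]),f([.4658,.317,.0305]),f([.489,.317,.0305]),f([.477,.3277,.035]))"
```

```text
[217. 285.] [220. 324.] [223. 333.] [241. 341.] [205. 323.] [211. 341.]
```

>>> carry_out --plan '[{"grip":1,"dp":[-0.004,-0.002,0.01],"rotation":[0,0,0]},{"grip":1,"dp":[0,0,0.009],"rotation":[0,0,0]},{"grip":1,"dp":[0,0,0],"rotation":[0,0,0]},{"grip":1,"dp":[0,0,0.003],"rotation":[0,0,0]}]'

```text
time_s: 7.88
tool_pos: [0.477, 0.3134, 0.0383]
tool_rot: [-179.9, -0.2, -1.6]
force: [0.0, -0.2, -0.1]
grip_width: 0.0005
```

>>> carry_out --plan '[{"grip":1,"dp":[0,0,0.002],"rotation":[0,0,0]},{"grip":1,"dp":[0,0,0.002],"rotation":[0,0,0]},{"grip":1,"dp":[0,0,0.002],"rotation":[0,0,0]}]'

```text
time_s: 8.13
tool_pos: [0.4768, 0.3123, 0.0309]
tool_rot: [-179.9, -0.1, -1.7]
force: [0.4, 0.9, 6.2]
grip_width: 0.0004
```

>>> carry_out --plan '[{"grip":1,"dp":[0,0,0.002],"rotation":[0,0,0]},{"grip":1,"dp":[0,0,0.002],"rotation":[0,0,0]}]'

```text
time_s: 8.3
tool_pos: [0.4769, 0.3136, 0.028]
tool_rot: [-179.9, -0.1, -1.7]
force: [-1.7, -0.2, 6.0]
grip_width: 0.0006
```

>>> carry_out --plan '[{"grip":1,"dp":[0,-0.001,0.002],"rotation":[0,0,0]},{"grip":1,"dp":[0,-0.001,0.002],"rotation":[0,0,0]},{"grip":1,"dp":[0,-0.001,0.002],"rotation":[0,0,0]}]'

```text
time_s: 8.55
tool_pos: [0.4769, 0.3153, 0.0229]
tool_rot: [179.9, -0.1, -1.7]
force: [-3.0, -3.5, 5.8]
grip_width: 0.0004
```

>>> carry_out --plan '[{"grip":1,"dp":[0,-0.001,0.002],"rotation":[0,0,0]},{"grip":1,"dp":[0,-0.001,0.002],"rotation":[0,0,0]}]'

```text
time_s: 8.72
tool_pos: [0.4769, 0.3162, 0.0187]
tool_rot: [179.8, -0.1, -1.8]
force: [-1.9, -3.8, 5.2]
grip_width: 0.0006
```

>>> carry_out --plan '[{"grip":1,"dp":[0,-0.001,0.002],"rotation":[0,0,0]},{"grip":1,"dp":[0,-0.001,0.002],"rotation":[0,0,0]}]'

```text
time_s: 8.88
tool_pos: [0.4771, 0.317, 0.0141]
tool_rot: [179.6, -0.1, -1.8]
force: [-1.9, -3.4, 4.8]
grip_width: 0.0003
```

>>> carry_out --plan '[{"grip":1,"dp":[0,-0.001,0.0015],"rotation":[0,0,0]}]'

```text
time_s: 8.97
tool_pos: [0.4772, 0.3173, 0.0125]
tool_rot: [179.6, -0.1, -1.8]
force: [-4.4, -6.2, 19.4]
grip_width: 0.0004
```

>>> carry_out --plan '[{"grip":1,"dp":[0,-0.001,0.0015],"rotation":[0,0,0]}]'

```text
time_s: 9.05
tool_pos: [0.4773, 0.3173, 0.0122]
tool_rot: [179.4, -0.0, -1.9]
force: [-7.9, -9.2, 28.0]
grip_width: 0.0005
```

>>> carry_out --plan '[{"grip":1,"dp":[0,0,0.002],"rotation":[0,0,0]},{"grip":1,"dp":[0,0,0.002],"rotation":[0,0,0]}]'

```text
time_s: 9.22
tool_pos: [0.4773, 0.3173, 0.0123]
tool_rot: [179.1, -0.1, -1.9]
force: [-6.7, -5.8, 20.2]
grip_width: 0.0005
```

Bottomed out at z = 12.3 mm under 20–28 N. Retreating upward, then clear for a look.

>>> carry_out --plan '[{"grip":1,"dp":[0,0,-0.01],"rotation":[0,0,0]},{"grip":1,"dp":[0,0,-0.03],"rotation":[0,0,0]},{"grip":1,"dp":[0,0,-0.04],"rotation":[0.8,0,0]},{"grip":1,"dp":[0,0,-0.04],"rotation":[0,0,0]},{"grip":1,"dp":[0,0,-0.04],"rotation":[0,0,0]},{"grip":1,"dp":[0,0.03,-0.02],"rotation":[0,0,2]},{"grip":1,"dp":[0,0.04,0],"rotation":[0,0,3]},{"grip":1,"dp":[0,0.04,0],"rotation":[0,0,3]}]'

```text
time_s: 9.88
tool_pos: [0.4689, 0.2222, 0.1987]
tool_rot: [-178.9, -0.2, -8.9]
force: [0.4, -2.0, -0.1]
grip_width: 0.0006
```

>>> carry_out --plan '[{"grip":1,"dp":[0,0.04,0],"rotation":[0,0,3]},{"grip":1,"dp":[0,0.04,0],"rotation":[0,0,3]},{"grip":1,"dp":[0,0.04,0],"rotation":[0,0,3]},{"grip":1,"dp":[0,0.04,0],"rotation":[0,0,3]},{"grip":1,"dp":[0,0.04,0],"rotation":[0,0,3]},{"grip":1,"dp":[0,0.04,0],"rotation":[0,0,3]},{"grip":1,"dp":[0,0,0],"rotation":[0,0,0]},{"grip":1,"dp":[0,0,0],"rotation":[0,0,0]}]'

```text
time_s: 10.55
tool_pos: [0.4011, -0.0223, 0.1943]
tool_rot: [-178.3, -0.9, -28.5]
force: [0.5, 1.0, -0.8]
grip_width: 0.0004
```

```bash
python3 go.py .477 .317 .043 -1 | head -1;  python3 - <<'E'
from h import *
im=[cv2.cvtColor(env.read_camera(n),cv2.COLOR_RGB2BGR) for n in("top","side")]
a=cv2.resize(im[0][120:250,130:270],(400,371),interpolation=2);b=cv2.resize(im[1][180:310,150:290],(400,371),interpolation=2)
cv2.imwrite("pics/p7.png",np.hstack([a,b]))
E
```

```text
t 10.55 pos [ 0.4011 -0.0223  0.1943] rot [-178.27   -0.93  -28.52] F [ 0.54  0.97 -0.8 ] rows 10
```

View pics/p7.png

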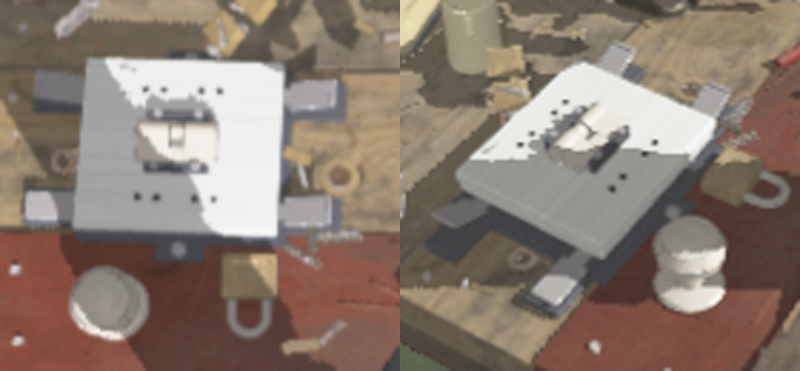

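Picture: the FL tongue (side crop 555,285) lies on its wing; the RL, RR and FR tongues are still raised. The knob and lying padlock haven't moved, and the arm is clear.

```bash
python3 -c "
from cell import env
print(env.sign_off())"
```

```text
the job is handed in; nothing more can be done
None
```

The front left corner was the one that gave, and its shim tongue is now pressed flat; I handed the job in at about 10.6 s.

- **Corner tests:** Front right, rear right and rear left held at about z = 40 mm under about 37, 10 and 10 N. Front left went down about 3 mm, stopped, and sprang back when released.
- **Tongue:** I pressed the front left tongue at about 5–6 N of vertical force. It stopped hard at z = 12.3 mm under 20–28 N; the flat height given is 12.4 mm.
- **Last check:** With the arm clear at z = 0.19 m, the pictures showed the front left tongue lying on its wing. The other three tongues were still up, and the knob and lying padlock were where they started. I did not check the brass block in the last picture; the fingers came down only at the jig.

**What disagreed or was not done:**
- The front left give was about 3 mm and took 9–17 N, against the stated 4 mm at 4 N. I pressed about 4 mm inside the nominal point.
- The first press, on front right, reached about 37 N because my step was too large.
- I pressed rear right and rear left to only about 10 N, not 15 N.
- I did not press the front left corner again after flattening its shim.

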